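Gather the turned knobs in the tote's red corner

TASK

Pick up the blue parts tote by its wooden bar, bring it over the cork mat and tilt it down towards its red corner until both wooden knobs and both brass ferrules have slid together into that corner, spilling none. Finish while still holding it there, steady and tilted, the middle of the tote over the middle of the mat and the whole tote a good hand's breadth clear of the bench, so that the turner can pick the parts out; do not put it down or let go, and leave everything else on the bench where it is.

Things in the scene. Friction and masses are not known exactly. Their poses are not given: they have to be found in the camera images.
- tote: blue plastic parts tote, open on top, 240 mm along its x, 170 mm along its y; walls 46 mm high, walls and floor 4 mm thick; about 0.3 kg. A straight bar of pale wood runs above its middle along the whole x length, on a narrow blue upright at each end. The corner at +x +y is painted red (floor, walls, rim). Origin: centre of its underside; z up
- tote_grip (a point): middle of the tote's carrying bar, 99 mm straight above the tote's origin. The bar is 16 mm wide (along the tote's y) and 26 mm tall, with 40 mm free between it and the level of the rims; grip it here with the fingers closing along the tote's y
- tote_middle (a point): centre of the tote's smooth inside floor, 4 mm above the tote's origin, 95 mm below tote_grip. Loose parts begin to slide at a tilt of about 10 to 14 degrees and rub as much along a wall; a tilt of about 35 degrees, midway between the tote's +x and +y, gathers them freely
- red_corner (a point): the inside corner of the tote painted red, at floor level: 116 mm along +x and 81 mm along +y from tote_middle. Its x axis lies in the floor and points from tote_middle out to the corner; z as the tote's
- mat: square cork mat, 250 x 250 x 4 mm, fixed flat on the bench. Origin: centre of its underside
- knob1: turned drawer knob of pale wood, 22 mm across, 20 mm tall, 15 g; starts standing loose on the tote's floor. Origin: centre of its underside
- knob2: turned drawer knob of pale wood, 22 mm across, 20 mm tall, 15 g; starts standing loose on the tote's floor. Origin: centre of its underside
- ferrule1: brass ferrule, a short tube 22 mm outside, 16 mm inside, 16 mm tall, 20 g; starts standing loose on the tote's floor. Origin: centre of its lower end
- ferrule2: brass ferrule, a short tube 22 mm outside, 16 mm inside, 16 mm tall, 20 g; starts standing loose on the tote's floor. Origin: centre of its lower end
- sanding_block: green sanding block, 70 x 40 x 25 mm, lying loose near one corner of the mat; not needed. Origin: centre of its underside
- gouge: turning gouge lying between the tote and the mat, pale wooden handle 26 mm thick towards -x, brass collar, steel blade, 245 mm long along its x; not needed. Origin: on the bench under the collar end of the handle
- glue: white bottle, 56 mm across, 150 mm tall, red cap; not needed. Origin: centre of its underside
- bowl: dark turned wooden bowl, 130 mm across, 50 mm tall; not needed. Origin: centre of its underside
- blank: round blank of pale wood, 120 mm across, 50 mm tall; not needed. Origin: centre of its underside
- hammer: hammer lying on the bench along its x; not needed. Origin: under it on the bench
- wax: flat brass-coloured wax tin, 70 mm across, 60 mm tall; not needed. Origin: centre of its underside
There are look-alikes about, which are no part of the job. There is more than one size of the sanding_block; the job needs the largest.

How it is judged (in metres and radians):
On the way:
1. the tote is lifted clear of the bench in the gripper (height (world z) of tote_middle above 0.06 m and height (world z) of red_corner above 0.03 m and contact force between the fingers and tote above 1 N), for 0.2 s.
At the end, for the whole second after the job is handed in: all 4 parts at rest within 90 mm of the red inside corner, in the tote; floor sloping over 13 degrees down to that corner, which is over 50 mm above the bench; tote's middle within 110 mm of the mat's centre seen from above; tote held still by the fingers, touching neither mat nor block (distance between each of knob1, knob2, ferrule1, ferrule2 and red_corner below 0.09 m and linear speed of each of knob1, knob2, ferrule1, ferrule2, tote below 0.03 m/s and angle between red_corner's own x axis and vertical above 1.8 rad and height (world z) of red_corner above 0.05 m and horizontal distance between tote_middle and mat below 0.11 m and contact force between the fingers and tote above 1 N and contact force between tote and mat below 0.1 N and contact force between tote and sanding_block below 0.1 N and height (world z) of each of knob1, knob2, ferrule1, ferrule2 above 0.04 m); the arm keeps its last pose, push and grip.
It fails at once if something else on the bench (sanding block, gouge, glue, bowl, blank, hammer, wax tin) is pushed more than 30 mm from its place (distance of any of sanding_block, gouge, glue, bowl, blank, hammer, wax from where it was at the start of the episode above 0.03 m).
It fails at once if a part falls out of the tote (distance between any of knob1, knob2, ferrule1, ferrule2 and tote_middle above 0.17 m).
It also fails if it takes over 42 s, if anything falls off the work surface, if the arm or the gripper's body presses on something with over 40 N, if the wrist force passes 120 N, or if a joint passes its speed limit or range.

ROBOT

A 7-joint arm with a two-finger parallel gripper is mounted at the origin on the work surface. World frame = base frame: x ahead of the robot, y to its left, z up, the work surface at z = 0. Lengths are in mm, angles in rad, forces in N, time in s.
With the tool pointing down it reaches from about 400 to 875 mm from the base axis. Payload 4.4 kg.
Tool frame: the origin (TCP) lies midway between the tips of the shut fingers; the grasp point (between the pads) lies ctrl.grip_depth behind it (ctrl.grip_depth is the distance from the TCP to the grasp point, in mm); z points along the fingers, y is the line along which they close (so a half turn about z gives the same grasp; the last joint's range is limited). The gripper opens to 85 mm and grips with 20 to 120 N. Pads are 22 mm wide; open, the fingers measure 114 mm over their backs; the gripper's body (76 mm by 85 mm) begins 54 mm behind the grasp point. The pads swing forward as they close: fully open they stand 13 mm farther back than shut.
Start: joints at [1.04, 0.628, 0.038, 1.517, -0.027, 0.996, -0.02], TCP at [291.387, -581.043, 231.313] pointing down, gripper open.
Joint ranges: [-3.06, 3.06], [-0.37, 2.12], [-1.25, 1.32], [0.18, 2.47], [-1.1, 4.24], [0.23, 1.98], [-2.94, 2.94]. Speed limits (rad/s): [2.57, 2.57, 3.14, 3.14, 3.14, 3.14, 3.14].

INTERFACE

Orientations are given as [roll, pitch, yaw] about the fixed x, y, z axes, in that order (R = Rz(yaw) Ry(pitch) Rx(roll)).
In Python, from cell import ctrl gives the robot as it stands.
- The arm moves only by the tool carry_out, never from a script. Its argument "deltas" is one flat list of numbers, 7 for each row, row after row: the turn, a rotation vector about the tool's x, y, z in degrees, then the shift along the tool's x, y, z in m, then the closure, from -1 (fully open) to 1 (shut). In form: [wx, wy, wz, dx, dy, dz, claw, wx, wy, wz, dx, dy, dz, claw, ...]. A call has 1 to 12 rows; each row shifts and turns the commanded pose from where the row before left it, along the tool's axes as they then stand; what a row does not reach is not made up. A row lasts 1/8 s, in which the tool goes at most 62.5 mm and 10.7 degrees, less where a joint would pass 70% of its speed; a pose out of reach is approached as far as the arm can. A call with a gripper value outside its range is refused whole. The fingers move at their own pace and stop on an object; the grip force is fixed at half the most. Time passes only in rows, so rows that do not move let the fingers close. It gives the time, the measured TCP pose, the force, the opening and the grip force at its end, in the units of the state.
- ctrl.read_state(): the state, without advancing time (a new reading comes with each control period).
- ctrl.get_image(name): name is "side" or "top"; returns the picture (384x512x3 uint8, red, green, blue); there is no depth.
- ctrl.calibration(name): a dict with "mtx" (3x3 intrinsics, pixels), "distortion" ([k1, k2, p1, p2, k3] as OpenCV has them; the pictures are not rectified), "R" (3x3) and "t" (3): a world point X has camera coordinates R X + t. Camera axes: x right, y down, z forward; pixel columns grow to the right and rows downward; lengths in mm; the calibration is good to about 2 mm. A picture is of the moment at which its call begins. calibration takes no time and is no camera call.
- ctrl.finish_job(): hands the job in; it is judged then, once.
The state is a dict: "clock": time; "qpos": joint angles; "qd": joint speeds; "tau": joint torques, N m; "eef_pos": TCP position; "tool_rot": TCP orientation; "force": force on the tool from outside, world axes, zero at the start; "torque": the same for the moment, N m; "width": finger opening in mm; "gripper_force": force on a finger pad.
Only numpy, scipy, OpenCV 4.12 (cv2) and the standard library are available. Lean on these libraries where they do the work, as an engineer would, in place of code of your own. Each camera call takes 0.05 s, during which the arm holds its last target. There are 200 camera calls.

## Working session

There is one attempt and no reset: what is moved stays moved. The work goes in short steps, Python scripts to look and compute and a tool call to move; the robot and the scene stay as the last step left them, time stands still between calls to the robot, and variables do not carry over. Pictures are saved under pics/ and viewed, at most 10 in all, crops included, and the job is handed in when it is done.

Besides the shell and the picture viewer there is one more tool, called after "Request:" as name(argument=value, ...) on one line, values as JSON. carry_out: Moves the arm, as the interface text tells. Its arguments: {"type":"object","properties":{"deltas":{"type":"array"}},"required":["deltas"]}

```bash
mkdir -p pics; python3 - <<'E'
from cell import ctrl
import cv2,numpy as np
for n in("top","side"):
    im=ctrl.get_image(n); cv2.imwrite(f"pics/{n}0.png",im[:,:,::-1])
    c=ctrl.calibration(n); print(n,c)
s=ctrl.read_state(); print(s['clock'],s['eef_pos'],s['tool_rot'],s['width'],ctrl.grip_depth)
E
```

```text
top {'mtx': array([[371.45799317,   0.        , 260.60486027],
       [  0.        , 371.45799317, 188.74078056],
       [  0.        ,   0.        ,   1.        ]]), 'distortion': array([0.01705948, 0.        , 0.        , 0.        , 0.        ]), 'R': array([[ 5.20003535e-02, -9.98647056e-01,  1.40628722e-04],
       [-9.72810934e-01, -5.06868691e-02, -2.25986123e-01],
       [ 2.25687505e-01,  1.16145531e-02, -9.74130511e-01]]), 't': array([  -5.93980039,  585.22371433, 1364.34776377])}
side {'mtx': array([[398.36586212,   0.        , 257.71951048],
       [  0.        , 398.36586212, 185.79731741],
       [  0.        ,   0.        ,   1.        ]]), 'distortion': array([-0.01498278,  0.        ,  0.        ,  0.        ,  0.        ]), 'R': array([[-0.95664268, -0.29032426, -0.02337984],
       [-0.15349906,  0.57075165, -0.80664775],
       [ 0.24753349, -0.76808488, -0.59056989]]), 't': array([ 547.84684488,  167.91709432, 1216.62551963])}
0.1 [ 291.12759314 -580.54284297  230.49469487] [-3.13992236e+00  3.10089222e-05  4.64775342e-01] 85.31190626090802 18.700000000000003
```

View pics/top0.png

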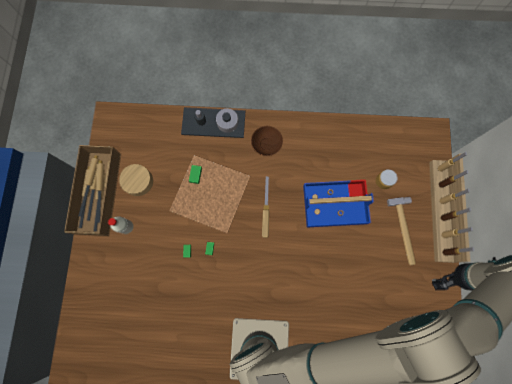

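View pics/side0.png

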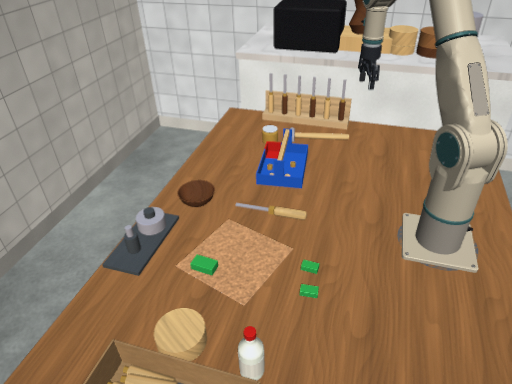

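The top view shows the tote at about (338,203), its bar running from (309,202) to (372,199) and the red corner at (358,189). The mat is at (210,193), the gouge at (266,207), the bowl at (267,140) and the wax tin at (388,178). There are three green blocks: (195,174), which is the largest and lies at a mat corner, so it is the one meant, plus smaller ones at (187,251) and (210,248). I'll confirm this in an enlarged crop.

```bash
python3 - <<'E'
import cv2,numpy as np
t=cv2.imread("pics/top0.png")
a=cv2.resize(t[160:240,290:390],None,fx=7,fy=7,interpolation=cv2.INTER_CUBIC)
cv2.imwrite("pics/tote.png",a)
b=cv2.resize(t[110:260,160:290],None,fx=4,fy=4,interpolation=cv2.INTER_CUBIC)
cv2.imwrite("pics/mat.png",b)
E
```

```text
(no output)
```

View pics/tote.png

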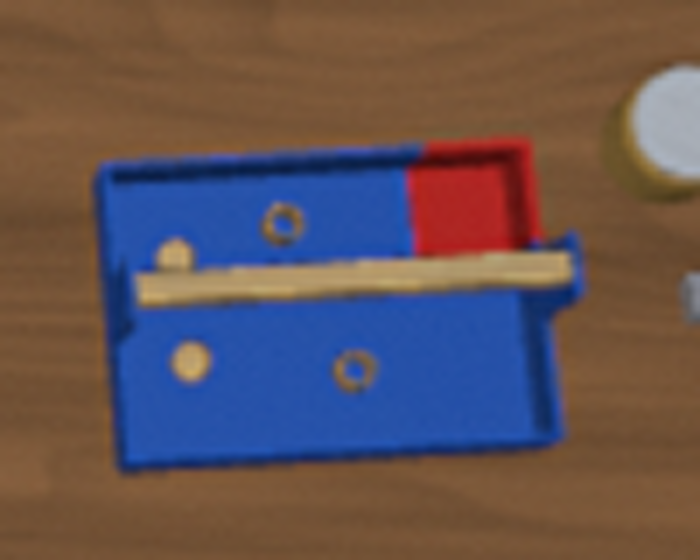

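View pics/mat.png

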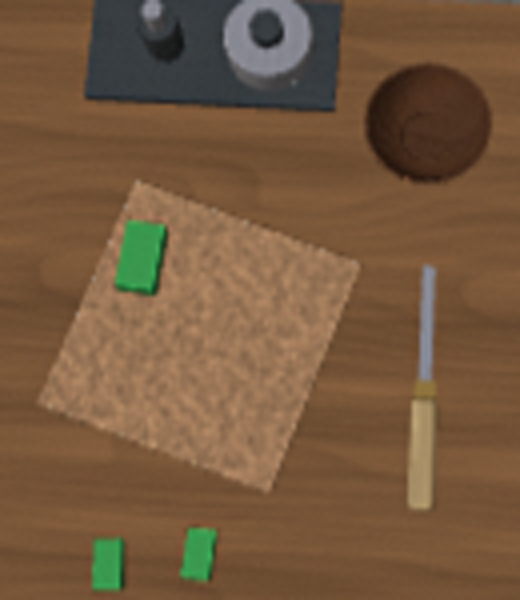

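The tote crop shows the outer rim corners at (100,163), (530,140; red), (562,440) and (122,468), the bar ends at (136,289) and (572,267), knobs at (175,253) and (190,361), and ferrules at (283,223) and (355,370). The mat crop shows mat corners at (137,181), (358,263), (268,491) and (40,404). The largest green block, at (140,257), is clearly the one on the mat.

```bash
cat > h.py <<'E'
import cv2,numpy as np
from cell import ctrl
from scipy.spatial.transform import Rotation as Ro
def ray(name,px,z):
    c=ctrl.calibration(name); p=cv2.undistortPoints(np.array(px,float).reshape(-1,1,2),c['mtx'],c['distortion']).reshape(-1,2)
    R,t=c['R'],c['t']; o=-R.T@t; d=np.c_[p,np.ones(len(p))]@R
    return o+d*((z-o[2])/d[:,2])[:,None]
def proj(name,X):
    c=ctrl.calibration(name); return cv2.projectPoints(np.array(X,float).reshape(-1,3),cv2.Rodrigues(c['R'])[0],c['t'],c['mtx'],c['distortion'])[0].reshape(-1,2)
def cr(px,f,o): return (np.array(px,float)+.5)/f-.5+np.array(o)
E
python3 - <<'E'
from h import *
np.set_printoptions(precision=1,suppress=True)
r=ray("top",cr([(100,163),(530,140),(562,440),(122,468)],7,(290,160)),46)
print(r,r.mean(0),np.linalg.norm(np.roll(r,-1,0)-r,axis=1))
b=ray("top",cr([(136,289),(572,267)],7,(290,160)),112)
print(b,b.mean(0),np.linalg.norm(b[1]-b[0]),np.degrees(np.arctan2(*(b[1]-b[0])[[1,0]])))
for i,j in((0,1),(3,2)): print(np.degrees(np.arctan2(*(r[j]-r[i])[[1,0]])))
m=ray("top",cr([(137,181),(358,263),(268,491),(40,404)],4,(160,110)),4)
print(m,m.mean(0),np.linalg.norm(np.roll(m,-1,0)-m,axis=1))
print("knobs",ray("top",cr([(175,250),(190,361)],7,(290,160)),20))
print("block",ray("top",cr([(125,222),(166,226),(155,292),(115,289)],4,(160,110)),29))
print("gouge",ray("top",cr([(430,266),(420,509)],4,(160,110)),10))
print("bowl",ray("top",cr([(430,122)],4,(160,110)),50))
s=ctrl.read_state();print(s['eef_pos'],s['tool_rot'],Ro.from_euler('xyz',s['tool_rot']).as_matrix(),s['qpos'],s['clock'])
E
```

```text
[[ 622.1 -143.5   46. ]
 [ 647.9 -384.    46. ]
 [ 479.3 -399.4   46. ]
 [ 451.2 -159.9   46. ]] [ 550.1 -271.7   46. ] [241.9 169.4 241.2 171.7]
[[ 537.7 -157.2  112. ]
 [ 561.6 -387.1  112. ]] [ 549.6 -272.1  112. ] 231.07094463945273 -84.0627245814969
-83.87125649548081
-83.32977258069934
[[727.8 306.7   4. ]
 [652.6  74.7   4. ]
 [417.1 149.1   4. ]
 [491.5 381.2   4. ]] [572.2 227.9   4. ] [243.9 246.9 243.7 247.8]
knobs [[ 580.2 -190.    20. ]
 [ 516.9 -199.6   20. ]]
block [[676.2 309.6  29. ]
 [674.2 268.2  29. ]
 [605.6 273.1  29. ]
 [606.6 313.   29. ]]
gouge [[651.6   1.6  10. ]
 [406.7  -0.4  10. ]]
bowl [[790.5   9.   50. ]]
[ 291.1 -580.5  230.5] [-3.1  0.   0.5] [[ 0.9  0.4 -0. ]
 [ 0.4 -0.9  0. ]
 [-0.  -0.  -1. ]] [ 1.   0.6  0.   1.5 -0.   1.  -0. ] 0.1
```

Everything measured agrees with the stated sizes. The tote is centred at (550,-272) with yaw -83.8°, and the mat at (572,228). Next I'll move above the bar and turn the tool to yaw 96.2°.

Request:
carry_out(deltas=[0,0,0,0.037,-0.016,0.006,-1,0,0,0,0.037,-0.016,0.006,-1,0,0,0,0.037,-0.016,0.006,-1,0,0,0,0.037,-0.016,0.006,-1,0,0,0,0.037,-0.016,0.006,-1,0,0,0,0.037,-0.016,0.006,-1,0,0,0,0.037,-0.016,0.006,-1,0,0,0,0.037,-0.016,0.006,-1,0,0,0,0.037,-0.016,0.006,-1,0,0,0,0.037,-0.016,0.006,-1,0,0,-7.7,0,0,0,-1,0,0,-7.7,0,0,0,-1])

```text
clock: 1.6
eef_pos: [550.5, -271.1, 170.6]
tool_rot: [-3.14, 0.001, 0.74]
force: [0.0, 0.1, -0.1]
width: 85.5
gripper_force: 0.0
```

Request:
carry_out(deltas=[0,0,-7.7,0,0,0,-1,0,0,-7.7,0,0,0,-1,0,0,-7.7,0,0,0,-1,0,0,-7.7,0,0,0,-1,0,0,-7.7,0,0,0,-1,0,0,-7.7,0,0,0,-1,0,0,-7.7,0,0,0,-1,0,0,0,0,0,0,-1])

```text
clock: 2.6
eef_pos: [550.0, -272.2, 170.9]
tool_rot: [-3.141, -0.001, 1.673]
force: [-0.3, 0.0, 0.4]
width: 85.5
gripper_force: 0.0
```

```bash
python3 - <<'E'
from h import *
np.set_printoptions(precision=3,suppress=True)
s=ctrl.read_state();R=Ro.from_euler('xyz',s['tool_rot']).as_matrix()
print(s['eef_pos'],np.degrees(s['tool_rot']),s['qpos'],s['clock'],s['force'],s['width'])
print("to bar, tool axes",R.T@(np.array([550,-272,80.3])-s['eef_pos']))
E
```

```text
[ 550.047 -272.207  170.877] [-179.967   -0.046   95.835] [ 0.597  0.658 -0.297  1.678  0.241  0.842  0.298] 2.6 [-0.325  0.047  0.379] 85.48190822153974
to bar, tool axes [ 0.139  0.026 90.577]
```

Request:
carry_out(deltas=[0,0,-0.4,0,0,0.02,-1,0,0,0,0,0,0.02,-1,0,0,0,0,0,0.02,-1,0,0,0,0,0,0.02,-1,0,0,0,0,0,0.01,-1,0,0,0,0,0,0,-1,0,0,0,0,0,0,1,0,0,0,0,0,0,1,0,0,0,0,0,0,1,0,0,0,0,0,0,1,0,0,0,0,0,0,1,0,0,0,0,0,0,1])

```text
clock: 4.1
eef_pos: [551.0, -272.4, 81.9]
tool_rot: [3.14, 0.001, 1.681]
force: [0.2, 0.6, 5.2]
width: 14.9
gripper_force: 59.7
```

Request:
carry_out(deltas=[0,0,0,0,0,0,1,0,0,0,0,0,0,1,0,0,0,0,0,0,1,0,0,0,0,0,0,1])

```text
clock: 4.6
eef_pos: [551.0, -272.3, 81.9]
tool_rot: [3.14, 0.001, 1.681]
force: [0.0, -0.0, 4.6]
width: 14.8
gripper_force: 59.8
```

The fingers have closed on the bar (14.8 mm, 60 N), so I'll lift gently.

Request:
carry_out(deltas=[0,0,0,0,0,-0.005,1,0,0,0,0,0,-0.01,1,0,0,0,0,0,-0.015,1,0,0,0,0,0,-0.02,1,0,0,0,0,0,-0.025,1,0,0,0,0,0,-0.025,1,0,0,0,0,0,-0.025,1,0,0,0,0,0,-0.025,1,0,0,0,0,0,-0.025,1,0,0,0,0,0,-0.02,1,0,0,0,0,0,-0.01,1,0,0,0,0,0,-0.005,1])

```text
clock: 6.1
eef_pos: [550.2, -272.1, 291.9]
tool_rot: [3.141, 0.0, 1.681]
force: [-0.4, 0.4, -3.7]
width: 15.1
gripper_force: 58.6
```

```bash
python3 - <<'E'
from h import *
np.set_printoptions(precision=3,suppress=True)
s=ctrl.read_state();R=Ro.from_euler('xyz',s['tool_rot']).as_matrix()
print(s['eef_pos'],np.degrees(s['tool_rot']),s['qpos'],s['clock'],s['force'],s['torque'],s['width'],s['gripper_force'])
ims=[ctrl.get_image(n)[:,:,::-1] for n in("top","side")]
a=cv2.resize(ims[0][140:250,280:400],None,fx=3.6,fy=3.6,interpolation=2);b=cv2.resize(ims[1][60:200,220:330],(311,396),interpolation=2)
cv2.imwrite("pics/lift.png",np.hstack([a,b]))
m=np.array([572,228,0]);
# final pose: tool yaw so d is radial; tilt about horizontal axis
for yaw_extra in(0,):
    d=R@np.array([-1,-1,0]) # placeholder for check of tool axes
print("tool axes\n",R)
E
```

```text
[ 550.226 -272.115  291.893] [179.988   0.012  96.331] [ 0.619  0.533 -0.333  1.539  0.188  1.1    0.354] 6.1 [-0.372  0.435 -3.682] [ 0.021 -0.018 -0.019] 15.08688825955857 58.60439658164978
tool axes
 [[-0.11   0.994  0.   ]
 [ 0.994  0.11  -0.   ]
 [-0.     0.    -1.   ]]
```

View pics/lift.png

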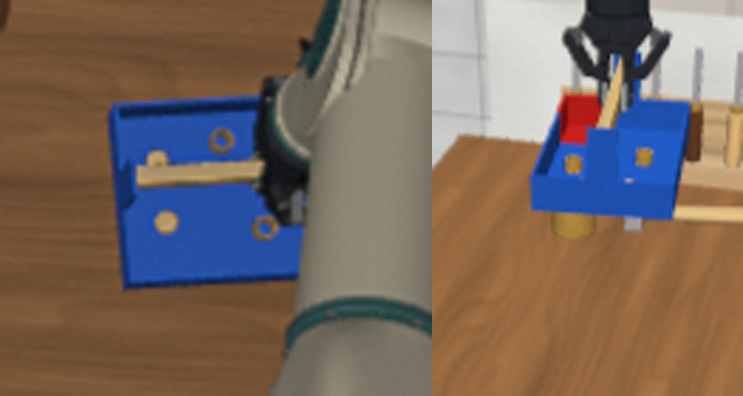

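The tote hangs level with all four parts in it: knobs at (157,157) and (165,222), ferrules at (221,140) and (264,227). I'll carry it to the mat and turn it so the red corner faces radially outward.

Request:
carry_out(deltas=[0,0,0,0.01,0.0015,0,1,0,0,0,0.02,0.003,0,1,0,0,0,0.03,0.005,0,1,0,0,0,0.04,0.006,0,1,0,0,0,0.04,0.006,0,1,0,0,0,0.04,0.006,0,1,0,0,0,0.04,0.006,0,1,0,0,0,0.04,0.006,0,1,0,0,0,0.04,0.006,0,1,0,0,0,0.04,0.006,0,1,0,0,0,0.04,0.006,0,1,0,0,0,0.04,0.006,0,1])

```text
clock: 7.7
eef_pos: [565.9, 155.4, 291.1]
tool_rot: [-3.141, -0.001, 1.683]
force: [0.4, 0.5, -5.4]
width: 15.3
gripper_force: 58.6
```

Request:
carry_out(deltas=[0,0,0,0.03,0.005,0,1,0,0,0,0.025,0.004,0,1,0,0,0,0.015,0.003,0,1,0,0,0,0.005,0.001,0,1,0,0,-2,0,0,0,1,0,0,-4,0,0,0,1,0,0,-6,0,0,0,1,0,0,-6,0,0,0,1,0,0,-6,0,0,0,1,0,0,-6,0,0,0,1,0,0,-6,0,0,0,1,0,0,-6,0,0,0,1])

```text
clock: 9.2
eef_pos: [572.3, 226.2, 291.3]
tool_rot: [-3.141, 0.001, 2.416]
force: [0.4, 0.5, -4.1]
width: 15.1
gripper_force: 58.6
```

Request:
carry_out(deltas=[0,0,-6,0,0,0,1,0,0,-6,0,0,0,1,0,0,-4,0,0,0,1,0,0,-2,0,0,0,1,0,0,0,0,0,0,1])

```text
clock: 9.82
eef_pos: [572.1, 227.3, 291.3]
tool_rot: [-3.141, 0.0, 2.727]
force: [0.5, 0.2, -3.3]
width: 15.1
gripper_force: 58.6
```

```bash
python3 - <<'E'
from h import *
np.set_printoptions(precision=3,suppress=True)
s=ctrl.read_state();R=Ro.from_euler('xyz',s['tool_rot']).as_matrix()
print(s['eef_pos'],np.degrees(s['tool_rot']),s['qpos'],s['clock'],s['force'],s['width'],s['gripper_force'])
# tilt about tote_middle (tool z +76.3): corner dir d in tool axes = (-1,1,0)/sqrt2 ; want d down(=+tool z): axis = d x z
d=np.array([-1,1,0])/2**.5; ax=np.cross(d,[0,0,1]); print("axis",ax)
e=s['eef_pos']+R@[0,0,76.3]; print("middle",e,"d world",R@d)
for n,st in((7,5.),(6,5.),(12,3.)):
    r=Ro.from_rotvec(np.radians(st)*ax).as_matrix(); c=np.array([0,0,76.3]); print(n,st,"shift/row (start axes)",c-r@c)
E
```

```text
[572.102 227.271 291.309] [-179.975    0.013  156.246] [-0.032  0.589 -0.659  1.529  0.381  1.155  0.392] 9.825 [ 0.468  0.2   -3.301] 15.056126230828054 58.61991584300995
axis [ 0.707  0.707 -0.   ]
middle [572.105 227.233 215.009] d world [ 0.932  0.362 -0.   ]
7 5.0 shift/row (start axes) [-4.702  4.702  0.29 ]
6 5.0 shift/row (start axes) [-4.702  4.702  0.29 ]
12 3.0 shift/row (start axes) [-2.824  2.824  0.105]
```

Request:
carry_out(deltas=[1.4,1.4,0,-0.002,0.002,0,1,1.4,1.4,0,-0.002,0.002,0,1,1.4,1.4,0,-0.002,0.002,0,1,1.4,1.4,0,-0.002,0.002,0,1,1.4,1.4,0,-0.002,0.002,0,1,1.4,1.4,0,-0.002,0.002,0,1,1.4,1.4,0,-0.002,0.002,0,1,1.4,1.4,0,-0.002,0.002,0,1,1.4,1.4,0,-0.002,0.002,0,1,0,0,0,0,0,0,1])

```text
clock: 11.08
eef_pos: [595.9, 237.5, 286.9]
tool_rot: [-2.918, -0.218, 2.703]
force: [-0.0, 0.6, -3.6]
width: 14.9
gripper_force: 58.8
```

```bash
cat >> h.py <<'E'
def rep():
    np.set_printoptions(precision=3,suppress=True)
    s=ctrl.read_state();R=Ro.from_euler('xyz',s['tool_rot']).as_matrix()
    print(s['clock'],s['eef_pos'],s['qpos'],s['force'],s['torque'],s['width'],s['gripper_force'])
    mid=s['eef_pos']+R@[0,0,76.3]; u=R@(np.array([-116,81,0])/141.5)
    print("mid",mid,"off mat",mid[:2]-[572,228],"corner",mid+141.5*u,"slope",np.degrees(np.arcsin(-u[2])),"tilt",np.degrees(np.arccos(-R[2,2])))
    return s,R,mid
E
python3 -c "from h import *; rep()"
```

```text
11.075 [595.9   237.495 286.884] [-0.145  0.818 -0.613  1.121  0.346  1.622  0.459] [-0.033  0.634 -3.636] [ 0.25  -0.609  0.003] 14.908685681603403 58.81103038787842
mid [574.167 229.02  214.237] off mat [2.167 1.02 ] corner [706.74  254.081 171.654] slope 17.51424593534892 tilt 17.80159609191606
```

Request:
carry_out(deltas=[0,0,0,0.004,-0.004,0.002,1,0,0,0,0.008,-0.008,0.0035,1,0,0,0,0.008,-0.008,0.0035,1,0,0,0,0.008,-0.008,0.0035,1,0,0,0,0.008,-0.008,0.0035,1,0,0,0,0.004,-0.004,0.002,1,1.4,1.4,0,-0.002,0.002,0,1,1.4,1.4,0,-0.002,0.002,0,1,1.4,1.4,0,-0.002,0.002,0,1,0,0,0,0,0,0,1])

```text
clock: 12.32
eef_pos: [547.7, 218.8, 284.5]
tool_rot: [-2.84, -0.289, 2.684]
force: [-0.1, 0.3, -3.1]
width: 15.2
gripper_force: 59.0
```

```bash
python3 -c "
from h import *
s,R,m=rep()
ims=[ctrl.get_image(n)[:,:,::-1] for n in('top','side')]
a=cv2.resize(ims[0][110:250,140:280],(400,400),interpolation=2);b=cv2.resize(ims[1][120:300,150:330],(400,400),interpolation=2)
cv2.imwrite('pics/tilt1.png',np.hstack([a,b]))"
```

```text
12.325 [547.699 218.767 284.524] [-0.126  0.799 -0.618  1.209  0.308  1.656  0.442] [-0.064  0.33  -3.141] [ 0.282 -0.733 -0.024] 15.209638984970022 59.01065289974213
mid [519.083 207.609 214.679] off mat [-52.917 -20.391] corner [646.873 230.893 158.602] slope 23.3473919440247 tilt 23.737930987777258
```

View pics/tilt1.png

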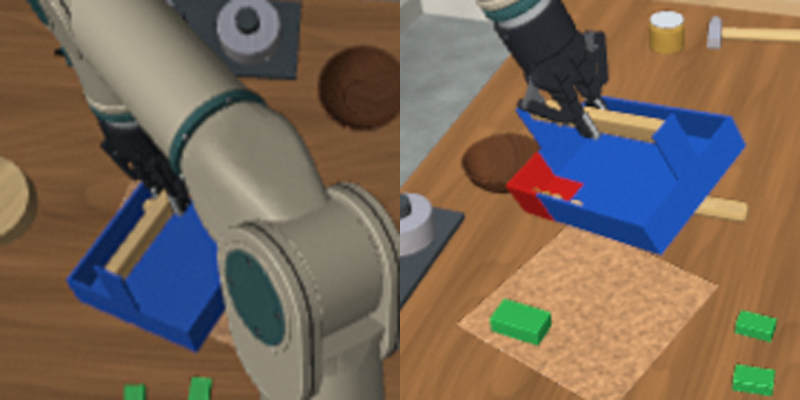

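The side crop shows the knob tops and a ferrule already in the red corner at (545,190) and (572,200), with no slip of the bar. I'll tilt to about 31° so that everything gathers.

Request:
carry_out(deltas=[1,1,0,-0.0013,0.0013,0,1,1,1,0,-0.0013,0.0013,0,1,1,1,0,-0.0013,0.0013,0,1,1,1,0,-0.0013,0.0013,0,1,1,1,0,-0.0013,0.0013,0,1,0,0,0,0,0,0,1,0,0,0,0,0,0,1,0,0,0,0,0,0,1])

```text
clock: 13.42
eef_pos: [555.0, 221.7, 281.4]
tool_rot: [-2.743, -0.37, 2.653]
force: [-0.2, 0.2, -4.0]
width: 15.1
gripper_force: 59.1
```

```bash
python3 -c "
from h import *
s,R,m=rep()
b=cv2.resize(ctrl.get_image('side')[170:250,190:300,::-1],None,fx=7,fy=7,interpolation=2)
cv2.imwrite('pics/tilt2.png',b)
T=R@np.diag([-1,1,-1])
for p in([116,81,0],[116,81,42],[50,81,42],[116,15,42]): print(p,(proj('side',m+T@p)[0]-[190,170])*7)
"
```

```text
13.425 [555.017 221.65  281.38 ] [-0.168  0.893 -0.597  1.061  0.299  1.822  0.458] [-0.215  0.155 -4.043] [ 0.386 -0.924  0.01 ] 15.103251552949992 59.060946106910706
mid [518.625 207.436 215.842] off mat [-53.375 -20.564] corner [639.084 227.91  144.515] slope 30.27023666655532 tilt 30.800092246527345
[116, 81, 0] [141.149 319.022]
[116, 81, 42] [ 77.481 252.547]
[50, 81, 42] [173.567 274.187]
[116, 15, 42] [175.699 126.374]
```

View pics/tilt2.png

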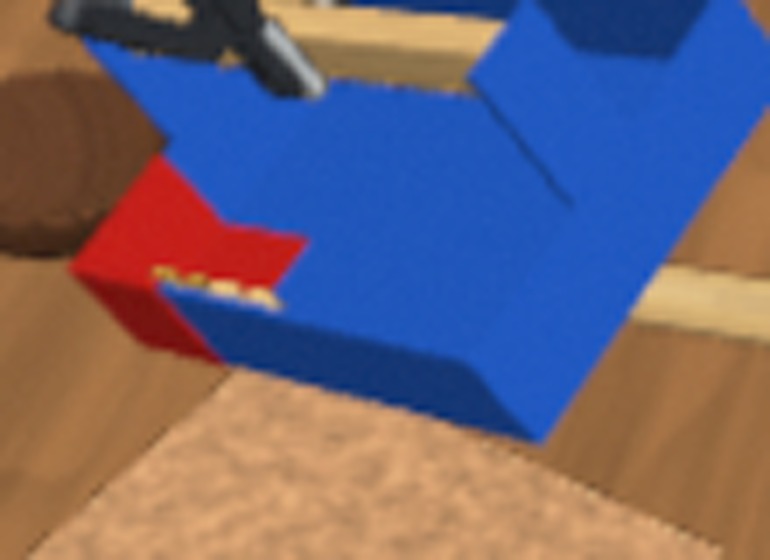

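Gold tips run along the inside of the +y wall, from (155,272) to (280,300). I'll check which tote positions those pixels correspond to.

```bash
python3 -c "
from h import *
s,R,m=rep()
T=R@np.diag([-1,1,-1])
for y in(70,50,30):
  print('y',y,*[(x,((proj('side',m+T@np.array([x,y,h]))[0]-[190,170])*7).round()) for x in(105,83,61,39,17) for h in(20,)])
print('top', *[(x,proj('top',m+T@np.array([x,y,18]))[0].round()) for x in(105,61) for y in(70,30)])
t=cv2.resize(ctrl.get_image('top')[110:250,140:280,::-1],(560,560),interpolation=2); cv2.imwrite('pics/top2.png',t)
"
```

```text
13.475 [555.003 221.607 281.391] [-0.168  0.893 -0.597  1.061  0.299  1.822  0.458] [-0.525  0.104 -4.361] [ 0.316 -0.978 -0.036] 15.17266444308017 59.06740486621857
mid [518.609 207.387 215.855] off mat [-53.391 -20.613] corner [639.066 227.854 144.523] slope 30.27236067086471 tilt 30.80306343634295
y 70 (105, array([143., 270.])) (83, array([175., 277.])) (61, array([208., 284.])) (39, array([242., 292.])) (17, array([277., 300.]))
y 50 (105, array([173., 231.])) (83, array([205., 238.])) (61, array([238., 244.])) (39, array([272., 251.])) (17, array([307., 259.]))
y 30 (105, array([202., 193.])) (83, array([234., 199.])) (61, array([267., 205.])) (39, array([302., 211.])) (17, array([337., 218.]))
top (105, array([206., 166.])) (105, array([215., 169.])) (61, array([199., 174.])) (61, array([208., 177.]))
```

Request:
carry_out(deltas=[-0.8,1,0,-0.0013,-0.0011,0,1,-0.8,1,0,-0.0013,-0.0011,0,1,-0.8,1,0,-0.0013,-0.0011,0,1,-0.8,1,0,-0.0013,-0.0011,0,1,-0.8,1,0,-0.0013,-0.0011,0,1,-0.8,1,0,-0.0013,-0.0011,0,1,0,0,0,0,0,0,1,0,0,0,0,0,0,1,0,0,0,0,0,0,1])

```text
clock: 14.65
eef_pos: [559.0, 212.8, 280.2]
tool_rot: [-2.81, -0.469, 2.612]
force: [-0.3, -0.0, -3.5]
width: 15.0
gripper_force: 59.1
```

```bash
python3 -c "
from h import *
s,R,m=rep()
print('shift to centre, tool axes',R.T@(np.array([572,228,m[2]])-m))
im=ctrl.get_image('side')[:,:,::-1]
b=cv2.resize(im[195:225,195:240],None,fx=16,fy=16,interpolation=2)
cv2.imwrite('pics/tilt3.png',b)
T=R@np.diag([-1,1,-1])
f=lambda p:((proj('side',m+T@np.array(p,float))[0]-[195,195])*16).round()
print('rim',f([120,85,42]),f([60,85,42]))
for x in(105,83,61,39,17): print(x,f([x,59,18]),f([x,70,18]))
"
```

```text
14.65 [558.954 212.823 280.21 ] [-0.09   0.912 -0.623  1.047  0.22   1.815  0.484] [-0.295 -0.012 -3.49 ] [ 0.124 -1.033 -0.011] 14.982216278608549 59.06880497932434
mid [518.271 207.81  215.856] off mat [-53.729 -20.19 ] corner [635.968 227.7   139.903] slope 32.46415647966166 tilt 32.495013353524676
shift to centre, tool axes [-32.287  36.79  -29.974]
rim [ 90. 198.] [265. 218.]
105 [312. 193.] [272. 239.]
83 [378. 200.] [337. 246.]
61 [445. 208.] [404. 254.]
39 [515. 215.] [473. 262.]
17 [587. 223.] [545. 271.]
```

View pics/tilt3.png

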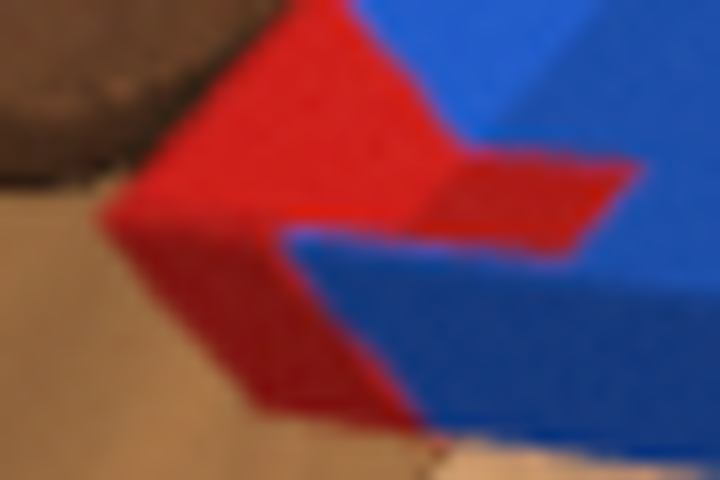

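The parts are now hidden behind the near wall. I'll yaw the tilted tote by -36° about the vertical through its middle, so the side camera can see into the corner, and centre it over the mat at the same time.

```bash
python3 -c "
from h import *
s,R,m=rep()
v=R.T@[0,0,-1]
for a in(4,):
  r=Ro.from_rotvec(np.radians(a)*v).as_matrix(); c=np.array([0,0,76.3]); print(a*v,c-r@c)
print(R.T@(np.array([572,228,m[2]])-m))
"
```

```text
14.7 [558.972 212.813 280.221] [-0.09   0.912 -0.623  1.047  0.22   1.815  0.484] [ 0.015  0.168 -3.134] [ 0.117 -1.05  -0.011] 15.118024444575477 59.06896233558655
mid [518.295 207.793 215.863] off mat [-53.705 -20.207] corner [635.998 227.683 139.919] slope 32.45961692323088 tilt 32.49024531861243
[-1.807  1.163  3.374] [-1.477 -2.45   0.054]
[-32.264  36.796 -29.96 ]
```

Request:
carry_out(deltas=[-0.9,0.58,1.69,-0.0007,-0.0012,0,1,-1.8,1.16,3.37,-0.0015,-0.00245,0,1,-1.8,1.16,3.37,-0.0015,-0.00245,0,1,-1.8,1.16,3.37,-0.0015,-0.00245,0,1,-1.8,1.16,3.37,-0.0015,-0.00245,0,1,-1.8,1.16,3.37,-0.0015,-0.00245,0,1,-1.8,1.16,3.37,-0.0015,-0.00245,0,1,-1.8,1.16,3.37,-0.0015,-0.00245,0,1,-1.8,1.16,3.37,-0.0015,-0.00245,0,1,-0.9,0.58,1.69,-0.0007,-0.0012,0,1,0,0,0,0,0,0,1])

```text
clock: 16.08
eef_pos: [554.7, 186.7, 280.6]
tool_rot: [-2.809, -0.467, 1.983]
force: [-0.2, 0.1, -3.5]
width: 15.5
gripper_force: 59.1
```

```bash
cat > look.py <<'E'
from h import *
s,R,m=rep()
print('to centre, tool axes',R.T@(np.array([572,228,m[2]])-m))
im=ctrl.get_image('side')[:,:,::-1]
T=R@np.diag([-1,1,-1])
p0=proj('side',m+T@np.array([90,50,20]))[0].round().astype(int); x0,y0=p0[0]-32,p0[1]-24
cv2.imwrite('pics/tilt4.png',cv2.resize(im[y0:y0+48,x0:x0+64],None,fx=12,fy=12,interpolation=2))
f=lambda p:((proj('side',m+T@np.array(p,float))[0]-[x0,y0])*12).round()
print('rim',f([120,85,42]),f([60,85,42]),f([120,0,42]),'floor corner',f([116,81,0]))
for x in(105,83,61,39): print(x,f([x,70,18]),f([x,48,18]))
E
python3 look.py
```

```text
16.075 [554.662 186.745 280.583] [ 0.098  0.802 -0.554  1.264 -0.041  1.534  0.118] [-0.182  0.117 -3.535] [-0.513 -0.87   0.011] 15.481278373201121 59.06555414199829
mid [518.796 206.515 216.206] off mat [-53.204 -21.485] corner [625.659 153.246 140.313] slope 32.43512237849292 tilt 32.46208295757087
to centre, tool axes [ -1.465  53.964 -19.442]
rim [217. 240.] [216. 283.] [536.  99.] floor corner [303. 390.]
105 [314. 314.] [398. 277.]
83 [316. 331.] [401. 293.]
61 [317. 348.] [404. 310.]
39 [318. 367.] [407. 327.]
```

View pics/tilt4.png

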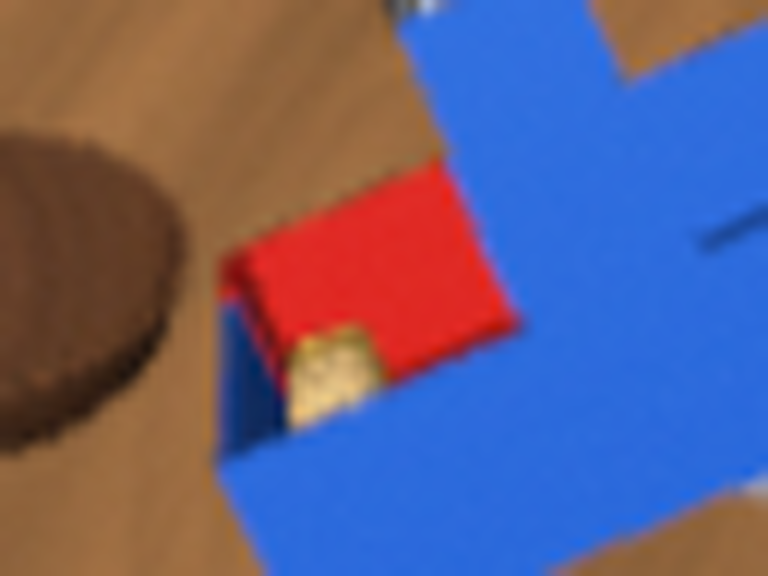

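A column of parts starts at (345,330), right in the red corner, and runs along the +y wall, partly behind the near wall. I'll centre over the mat and ease the tilt to about 21°, which is still well above 13°, so the whole row can be seen.

Request:
carry_out(deltas=[0,0,0,0,0.004,-0.0015,1,0,0,0,0,0.008,-0.003,1,0,0,0,0,0.01,-0.0035,1,0,0,0,0,0.01,-0.0035,1,0,0,0,0,0.01,-0.0035,1,0,0,0,0,0.008,-0.003,1,0,0,0,0,0.004,-0.0015,1,0,0,0,0,0,0,1])

```text
clock: 17.12
eef_pos: [607.4, 210.4, 280.9]
tool_rot: [-2.809, -0.468, 1.984]
force: [-0.3, 0.5, -4.0]
width: 15.4
gripper_force: 59.1
```

Request:
carry_out(deltas=[-0.35,-0.6,0,0.0008,-0.0005,0,1,-0.7,-1.2,0,0.0016,-0.0009,0,1,-0.7,-1.2,0,0.0016,-0.0009,0,1,-0.7,-1.2,0,0.0016,-0.0009,0,1,-0.7,-1.2,0,0.0016,-0.0009,0,1,-0.7,-1.2,0,0.0016,-0.0009,0,1,-0.7,-1.2,0,0.0016,-0.0009,0,1,-0.7,-1.2,0,0.0016,-0.0009,0,1,-0.35,-0.6,0,0.0008,-0.0005,0,1,0,0,0,0,0,0,1,0,0,0,0,0,0,1])

```text
clock: 18.5
eef_pos: [596.5, 216.9, 287.7]
tool_rot: [-2.925, -0.307, 2.032]
force: [0.4, 0.0, -3.1]
width: 15.0
gripper_force: 59.0
```

```bash
sed -i "s/tilt4/tilt5/; s/\[90,50,20\]/[70,60,20]/" look.py; python3 look.py
```

```text
18.5 [596.505 216.857 287.732] [-0.012  0.767 -0.512  1.211  0.053  1.468  0.046] [ 0.423  0.    -3.11 ] [-0.362 -0.629  0.015] 14.997285877036317 59.02956247329712
mid [571.812 229.692 216.688] off mat [-0.188  1.692] corner [689.562 170.619 165.09 ] slope 21.386442874284874 tilt 21.39139108824557
to centre, tool axes [-1.524 -0.675 -0.345]
rim [249. 166.] [250. 245.] [586.  55.] floor corner [323. 322.]
105 [343. 256.] [431. 226.]
83 [345. 285.] [434. 256.]
61 [347. 316.] [438. 286.]
39 [349. 348.] [442. 317.]
```

View pics/tilt5.png

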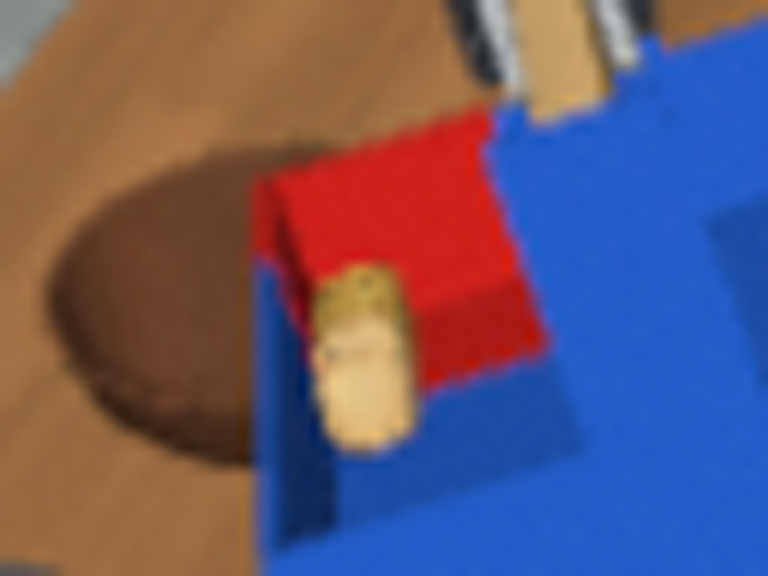

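All four parts stand in one close row along the +y wall, with the ferrules first in the corner at (360,285) and the knobs at (360,345) and (365,400). The last knob's lower edge at (365,450) fixes its distance from the corner.

```bash
python3 - <<'E'
from h import *
s,R,m=rep(); T=R@np.diag([-1,1,-1])
p0=proj('side',m+T@np.array([70,60,20]))[0].round(); f=lambda p:((proj('side',m+T@np.array(p).T.reshape(3,-1) if 0 else (m+np.array(p)@T.T))-p0+[32,24])*12)
off=np.array([10,14]); a=np.linspace(0,6.28,60)
for x in(50,39,30,25):
    for r in(11,8):
        b=f(np.c_[x+r*np.cos(a),70+r*np.sin(a),0*a]); print(x,r,"lowest row",b[:,1].max()+off[1],"dist",np.hypot(116-x,11))
E
```

```text
18.55 [596.544 216.815 287.676] [-0.012  0.767 -0.512  1.211  0.053  1.468  0.046] [ 0.097  0.369 -4.047] [-0.349 -0.634 -0.018] 15.23633428585287 59.02933716773987
mid [571.848 229.654 216.634] off mat [-0.152  1.654] corner [689.588 170.569 165.027] slope 21.39008722608312 tilt 21.39502205603599
50 11 lowest row 438.36538707937484 dist 66.91038783328041
50 8 lowest row 432.15008401452656 dist 66.91038783328041
39 11 lowest row 455.4337829494698 dist 77.78174593052023
39 8 lowest row 449.1236243329872 dist 77.78174593052023
30 11 lowest row 469.6436849566064 dist 86.70063436907483
30 8 lowest row 463.2540511610737 dist 86.70063436907483
25 11 lowest row 477.63538620124916 dist 91.6624241442479
25 8 lowest row 471.2008535896256 dist 91.6624241442479
```

The lower edge at row 450 puts the last knob about 78 mm from the corner, as expected for a close row. The floor slopes 21.4°, the corner is at 165 mm and the tote is centred within 2 mm of the mat's middle, so I'm handing it in.

```bash
python3 -c "
from cell import ctrl
print(ctrl.finish_job())"
```

```text
the job is handed in; nothing more can be done
None
```

I handed the job in, with no verdict returned: the tote is held steady over the middle of the mat, tilted about 21° down to its red corner, which is about 165 mm up; all four parts are gathered there, the farthest about 78 mm from the corner, with none spilled.

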